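# Clamp a sleeve in the over-centre holding jig

### The job

Slide the light blue sleeve along the channel of the holding jig until it rests against the end stop. Then push the jig's sprung hold-down arm with the red bar over past its upright dead point, so that it snaps down and clamps the sleeve. Leave everything else on the bench where it is.

Things in the scene. Friction and masses are not known exactly. Their poses are not given: they have to be found in the camera images.
- jig: Holding jig fixed to the bench: pale aluminium base plate 180x180x12 mm with a blue open-topped channel along the jig's y, a blue end stop and a sprung hold-down arm with a red bar. Origin at the centre of the plate's underside, z up. The arm swings over towards the jig's +x, which points away from the robot within 30 degrees. All coordinates below in the jig's frame.
- stop_face (a point): Point (45, 55, 25) mm on the end stop's face, axes as the jig's. The stop closes the channel's +y end, its top is at z = 42 mm. Channel: centred at x = 45 mm, floor at z = 12 mm (the plate's top), side walls 29 mm apart inside, 16 mm high, from y = -35 to +55 mm; its -y end is open, bare plate reaching to y = -90 mm.
- pivot (a point): Point (-35, 0, 58) mm: middle of the arm's pivot axis, which runs along the jig's y, between two steel cheeks that reach z = 70 mm and y = +-16 mm. A spring cartridge beside the arm (y = 14 to 28 mm) is pinned to it 45 mm from the pivot.
- bar_mid (a point): Middle of the red bar across the end of the arm, 115 mm from the pivot; bar 64 mm long along the jig's y, 13 mm thick; the arm's steel shank is 10x14 mm. Open, the bar is at x = -109, z = 146 mm; upright at x = -35, z = 173; clamped at x = 80, z = 58. Behind it (towards -x) there is free room.
- hold_arm (a joint): Arm angle, rad: 0 = open stop (start), leaning 0.70 back towards the robot; 0.70 = upright, the dead point; about 2.27 = level, rubber pad down on the sleeve. The spring draws it to the side of upright it is on. It takes about 4 N at the bar to leave the open stop, less towards upright; beyond, it swings over by itself within about a second and presses the sleeve with about 9 N.
- blue_sleeve: Light blue square sleeve, 102x26x26 mm, 20 to 45 g, loose, lying lengthwise in the channel 20 to 45 mm short of the end stop, its -y end overhanging the channel's walls. Origin at the centre of its underside, x axis along its length. A push on its -y end slides it home.
- meter: yellow and black hand multimeter, 150x78x46 mm, lying left of the jig; origin at the centre of its underside. Not part of the job.
- cutters: side cutters with red grips, 58x140x13 mm, to the right; origin at the centre of the underside. Not part of the job.
- driver: yellow screwdriver, 190 mm long, to the right; origin at the centre of the underside. Not part of the job.
- sleeve_orange: spare orange sleeve, 98x26x26 mm, lying on the bench; origin at the centre of its underside. Not part of the job.
- sleeve_magenta: spare magenta sleeve, 106x26x26 mm, lying on the bench; origin at the centre of its underside. Not part of the job.
There are look-alikes about, which are no part of the job. What is shaped like the blue_sleeve but white is not meant.

How it is judged:
On the way, in this order (a step that is already met when the one before it is completed fails the run):
1. the sleeve lies in the channel within 4 mm of the end stop, the arm still open (y of blue_sleeve in the frame of jig above 0 m and z of blue_sleeve in the frame of jig below 0.016 m and x of blue_sleeve in the frame of jig between 0.04 and 0.05 m and value of joint hold_arm below 0.3 rad), for 0.2 s.
2. the arm has snapped over and lies on the sleeve (value of joint hold_arm above 2.2 rad), for 0.2 s.
At the end, for the whole second after the job is handed in: The light blue sleeve lies flat in the channel, its end within 4 mm of the end stop, and the hold-down arm is over at its other stop (joint above 2.2 rad); all at rest (y of blue_sleeve in the frame of jig above 0 m and z of blue_sleeve in the frame of jig below 0.016 m and x of blue_sleeve in the frame of jig between 0.04 and 0.05 m and value of joint hold_arm above 2.2 rad and linear speed of blue_sleeve below 0.02 m/s); the robot touches nothing.
It fails at once if another thing on the bench is moved by more than 30 mm (distance of any of meter, cutters, driver, sleeve_orange, sleeve_magenta from where it was at the start of the episode above 0.03 m).
It also fails if it takes over 45 s, if anything falls off the work surface, if the arm or the gripper's body presses on something with over 40 N, if the wrist force passes 120 N, or if a joint passes its speed limit or range.

### The arm

A 7-joint arm with a two-finger parallel gripper is mounted at the origin on a cart in front of the work surface, level with it; the furniture and walls round the work are solid. World frame = base frame: x ahead of the robot, y to its left, z up, the work surface at z = 0. Lengths are in m, angles in rad, forces in N, time in s.
With the tool pointing down it reaches from about 0.4 to 0.85 m from the base axis. Payload 10.4 kg.
Tool frame: the origin (TCP) lies at the very end of the fingers, on their centre line; the grasp point (between the pads) lies grip_depth behind it (grip_depth is the distance from the TCP to the grasp point, in m); z points along the fingers, y is the line along which they close (so a half turn about z gives the same grasp; the last joint's range is limited). The gripper opens to 85 mm and grips with 20 to 120 N. Pads are 22 mm wide; open, the fingers measure 114 mm over their backs; the gripper's body (76 mm by 85 mm) begins 54 mm behind the grasp point. The pads swing forward as they close: fully open they stand 13 mm farther back than shut.
Start: joints at [-1.263, 0.332, -0.065, 1.46, 0.022, 1.35, -0.088], TCP at [0.203, 0.591, 0.231] pointing down, gripper open.
Joint ranges: [-2.6, 2.6], [-0.5, 2.12], [-1.47, 1.34], [0.16, 2.42], [-1.27, 4.41], [0.06, 2.06], [-2.6, 2.6]. Speed limits (rad/s): [2.22, 2.22, 2.79, 2.79, 3.14, 3.14, 3.14].

### API

Orientations are given as a 3x3 rotation matrix whose columns are the frame's x, y, z axes.
In Python, from rig import * gives the robot as it stands.
- The arm moves only by the tool arm_command, never from a script. Its argument "motion" is a list of rows, each an object with "jaw": the finger opening in m, from 0 to 0.0854; "delta_pos": the shift along the tool's x, y, z in m, a list of three; "angular": the turn, a rotation vector about the tool's x, y, z in degrees, a list of three. In form: [{"jaw": jaw, "delta_pos": [x, y, z], "angular": [rx, ry, rz]}, ...]. A call has 1 to 20 rows; each row shifts and turns the commanded pose from where the row before left it, along the tool's axes as they then stand; what a row does not reach is not made up. A row lasts 1/10 s, in which the tool goes at most 50 mm and 8.59 degrees, less where a joint would pass 70% of its speed; a pose out of reach is approached as far as the arm can. A call with a gripper value outside its range is refused whole. The fingers move at their own pace and stop on an object; the grip force is fixed at half the most. Time passes only in rows, so rows that do not move let the fingers close. It gives the time, the measured TCP pose, the force, the opening and the grip force at its end, in the units of the state.
- read_state(): the state, without advancing time (a new reading comes with each control period).
- capture(name): name is "side" or "top"; returns the picture (384x512x3 uint8, blue, green, red); there is no depth.
- camera_params(name): a dict with "fx", "fy", "cx", "cy" (pixels), "origin" and "orientation" of the camera in the world. Camera axes: x right, y up, looking along -z (the intrinsics and any distortion apply to the point x, -y, -z); pixel columns grow to the right and rows downward; lengths in m; the calibration is good to about 2 mm. A picture is of the moment at which its call begins. camera_params takes no time and is no camera call.
- hand_in(): hands the job in; it is judged then, once.
The state is a dict: "time_s": time; "qpos": joint angles; "dq": joint speeds; "tau": joint torques, N m; "tool_pos": TCP position; "ee_rot": TCP orientation; "wrist_force": force on the tool from outside, world axes, zero at the start; "torque": the same for the moment, N m; "opening": finger opening in m; "gripper_force": force on a finger pad.
Only numpy, scipy, OpenCV 4.12 (cv2) and the standard library are available. Lean on these libraries where they do the work, as an engineer would, in place of code of your own. Each camera call takes 0.05 s, during which the arm holds its last target. There are 200 camera calls.

## Working session

There is one attempt and no reset: what is moved stays moved. The work goes in short steps, Python scripts to look and compute and a tool call to move; the robot and the scene stay as the last step left them, time stands still between calls to the robot, and variables do not carry over. Pictures are saved under pics/ and viewed, at most 10 in all, crops included, and the job is handed in when it is done.

Besides the shell and the picture viewer there is one more tool, called after "Call:" in YAML: its name, and indented under it one key for each argument. arm_command: Moves the arm, as the interface text tells. Its arguments: {"type":"object","properties":{"motion":{"type":"array"}},"required":["motion"]}

```bash
mkdir -p pics
python3 - <<'E'
from rig import *
import cv2
for n in("top","side"):
    cv2.imwrite(f"pics/{n}0.png",capture(n)); p=camera_params(n); print(n,p)
s=read_state(); print(s)
E
```

```text
top {'fx': 459.9968380164863, 'fy': 459.9968380164863, 'cx': 262.1584518957123, 'cy': 192.2856309985721, 'origin': array([ 0.3284531 , -0.01575082,  1.59449765]), 'orientation': array([[-0.02019898,  0.98853377, -0.14964289],
       [-0.99978744, -0.01935279,  0.00710895],
       [ 0.00413143,  0.14975468,  0.98871455]])}
side {'fx': 354.3260255854125, 'fy': 354.3260255854125, 'cx': 256.7291926433302, 'cy': 190.07742981616212, 'origin': array([ 0.43482659, -1.0133383 ,  0.83375695]), 'orientation': array([[ 0.99379036,  0.06997521, -0.08651127],
       [-0.11115159,  0.58865565, -0.80070585],
       [-0.00510421,  0.80534961,  0.59277816]])}
{'time_s': 0.1, 'qpos': array([-1.26260982,  0.33282332, -0.06471039,  1.46086756,  0.0216028 ,
        1.3499358 , -0.08849537]), 'dq': array([-0.00084181, -0.00193893, -0.00057118, -0.00465505, -0.00037965,
        0.0012354 ,  0.00088164]), 'tau': array([ 1.81786880e-03, -6.26739407e+01,  4.92426369e-02, -3.92426670e+01,
        1.63594022e-02,  6.85071063e-03, -1.20019050e-05]), 'tool_pos': array([0.20287622, 0.59078263, 0.2305815 ]), 'ee_rot': array([[-9.45798405e-01,  3.24754115e-01, -3.76016916e-04],
       [ 3.24754327e-01,  9.45797535e-01, -1.28447581e-03],
       [-6.15029328e-05, -1.33696829e-03, -9.99999104e-01]]), 'wrist_force': array([ 0.23875402, -0.4078603 , -0.01640745]), 'torque': array([ 0.01329005,  0.02097251, -0.015509  ]), 'gripper_force': 0.0, 'opening': 0.08533682015672768}
```

View pics/top0.png

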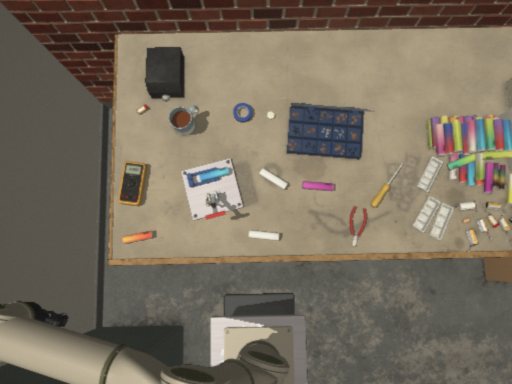

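View pics/side0.png

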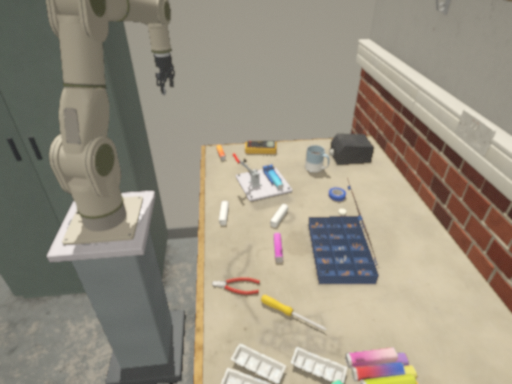

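Top view: the jig plate has corners near (182,177), (232,159), (243,205) and (192,222). The light blue sleeve runs in the channel at about (190–230, 175), the red bar is at (215,215), and the meter is to the left at (132,184). In the side view the jig is at (264,182).

```bash
cat > h.py <<'E'
import numpy as np, cv2
from rig import *
def ray(n,u,v):
    p=camera_params(n); d=np.array([(u-p["cx"])/p["fx"],-(v-p["cy"])/p["fy"],-1.]); return np.array(p["origin"]),np.array(p["orientation"])@d
def onplane(n,u,v,z):
    o,d=ray(n,u,v); return o+d*(z-o[2])/d[2]
def proj(n,P):
    p=camera_params(n); c=np.array(p["orientation"]).T@(np.asarray(P)-p["origin"]); return np.array([p["cx"]-p["fx"]*c[0]/c[2],p["cy"]+p["fy"]*c[1]/c[2]])
E
python3 - <<'E'
from h import *
im=cv2.imread("pics/top0.png")
hsv=cv2.cvtColor(im,cv2.COLOR_BGR2HSV)
x0,y0,x1,y1=170,145,260,235
c=im[y0:y1,x0:x1]; 
s=cv2.imread("pics/side0.png")[140:215,210:310]
a=cv2.resize(c,(480,480),interpolation=cv2.INTER_CUBIC); b=cv2.resize(s,None,fx=3.1,fy=3.1,interpolation=cv2.INTER_CUBIC)
o=np.zeros((480,480+b.shape[1],3),np.uint8); o[:,:480]=a; o[:b.shape[0],480:]=b
cv2.imwrite("pics/crop.png",o)
# masks
h,S,V=[hsv[y0:y1,x0:x1,i].astype(int) for i in range(3)]
plate=((S<30)&(V>175)).astype(np.uint8)
blue=((h>85)&(h<125)&(S>90)).astype(np.uint8)
cs,_=cv2.findContours(plate|blue,0,2); k=max(cs,key=cv2.contourArea)
hull=cv2.convexHull(k); q=cv2.approxPolyN(hull,4)if hasattr(cv2,'approxPolyN') else cv2.approxPolyDP(hull,5,True)
for p in q.reshape(-1,2): print("plate",p+[x0,y0],onplane("top",p[0]+x0,p[1]+y0,.012).round(4))
lb=((h>90)&(h<108)&(S>90)&(V>170)).astype(np.uint8)
cs,_=cv2.findContours(lb,0,2); k=max(cs,key=cv2.contourArea); print("sleeve",cv2.contourArea(k))
for p in cv2.boxPoints(cv2.minAreaRect(k)): print(p+[x0,y0],onplane("top",p[0]+x0,p[1]+y0,.038).round(4))
red=(((h<8)|(h>172))&(S>130)&(V>110)).astype(np.uint8)
cs,_=cv2.findContours(red,0,2); k=max(cs,key=cv2.contourArea)
r=cv2.minAreaRect(k); print("bar",r[0][0]+x0,r[0][1]+y0,r[1:],onplane("top",r[0][0]+x0,r[0][1]+y0,.146).round(4))
E
```

```text
plate [233 171] [0.6454 0.0735 0.012 ]
plate [242 206] [0.5213 0.0436 0.012 ]
plate [193 219] [0.4795 0.2131 0.012 ]
plate [181 171] [0.6489 0.2555 0.012 ]
sleeve 116.0
[199.2941227  174.17647171] [0.6313 0.1881 0.038 ]
[226.58824158 167.35294342] [0.6534 0.094  0.038 ]
[227.941185   172.76470566] [0.6343 0.0895 0.038 ]
[200.64706421 179.58823395] [0.6123 0.1834 0.038 ]
bar 214.91176986694336 214.64705657958984 ((3.1529629230499268, 18.91777801513672), 75.96376037597656) [0.4791 0.1246 0.146 ]
```

View pics/crop.png

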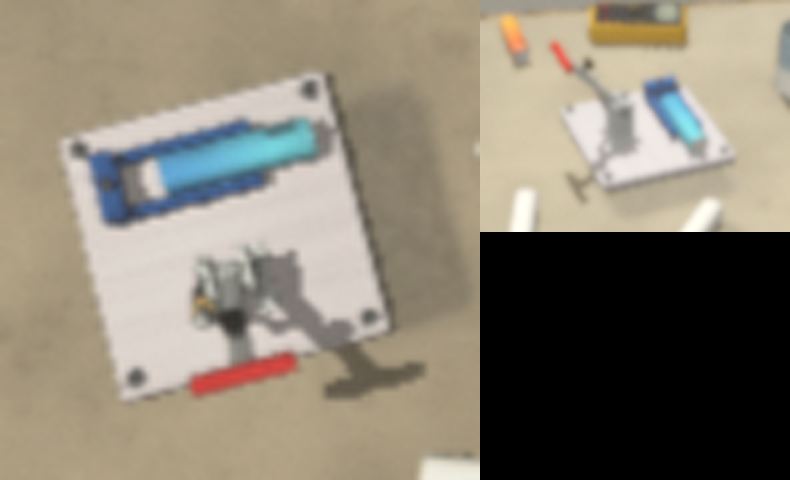

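In the crop, the plate corners are (62,140), (328,70), (392,328) and (120,400). The sleeve's left end is near x=160 and its right end near (312,135). The stop is at the left at (108,190) and the red bar spans (193,385) to (297,360).

```bash
cat >> h.py <<'E'
def full(u,v): return (u+.5)/5.3333-.5+170,(v+.5)/5.3333-.5+145
C=[(62,140),(328,70),(392,328),(120,400)]
J=[(.09,.09),(.09,-.09),(-.09,-.09),(-.09,.09)]
W=np.array([onplane("top",*full(*c),.012)[:2] for c in C]); J=np.array(J)
wc=W.mean(0); A=(W-wc); th=np.arctan2((J[:,0]*A[:,1]-J[:,1]*A[:,0]).sum(),(J*A).sum())
R=np.array([[np.cos(th),-np.sin(th)],[np.sin(th),np.cos(th)]])
def j2w(x,y): return wc+R@[x,y]
def w2j(p): return R.T@(np.asarray(p)[:2]-wc)
E
python3 - <<'E'
from h import *
print("center",wc,"yaw",np.degrees(th),"res mm",((A-J@R.T)*1e3).round(1).tolist())
for n,p,z in[("sleeve L",(161,178),.038),("sleeve R",(311,134),.038),("stop face top",(124,187),.042),("bar L",(193,385),.146),("bar R",(297,360),.146)]:
    w=onplane("top",*full(*p),z); print(n,w.round(4),(w2j(w)*1e3).round(1))
print("bar exp", j2w(-.109,0))
s=read_state(); R0=s["ee_rot"]; print("tool->jig yaw of tool y vs jig x",np.degrees(np.arctan2(R0[1,1],R0[0,1])))
print([ (n,onplane("top",*p,z).round(3)) for n,p,z in[("meter",(132,184),.046),("orange",(139,237),.026),("white",(264,236),.026),("white2",(273,178),.026),("mug",(183,118),.09)]])
E
```

```text
center [0.58523829 0.14761198] yaw 13.372396497283122 res mm [[-2.5, -1.3], [-0.5, -1.2], [2.4, 0.6], [0.7, 1.9]]
sleeve L [0.618  0.1864 0.038 ] [40.8 30.1]
sleeve R [0.645  0.0895 0.038 ] [ 44.7 -70.3]
stop face top [0.6118 0.2096 0.042 ] [40.2 54.2]
bar L [0.4729 0.1534 0.146 ] [-107.9   31.6]
bar R [0.4866 0.0917 0.146 ] [-108.9  -31.5]
bar exp [0.47919356 0.12240254]
tool->jig yaw of tool y vs jig x 71.0493036287166
[('meter', array([0.6  , 0.416, 0.046])), ('orange', array([0.421, 0.394, 0.026])), ('white', array([ 0.415, -0.03 ,  0.026])), ('white2', array([ 0.615, -0.066,  0.026])), ('mug', array([0.816, 0.236, 0.09 ]))]
```

Call:
arm_command:
  motion:
    - {"jaw":0,"delta_pos":[0,0,0],"angular":[0,0,8.2]}
    - {"jaw":0,"delta_pos":[0,0,0],"angular":[0,0,8.2]}
    - {"jaw":0,"delta_pos":[0,0,0],"angular":[0,0,8.2]}
    - {"jaw":0,"delta_pos":[0,0,0],"angular":[0,0,8.2]}
    - {"jaw":0,"delta_pos":[0,0,0],"angular":[0,0,8.2]}
    - {"jaw":0,"delta_pos":[0,0,0],"angular":[0,0,8.2]}
    - {"jaw":0,"delta_pos":[0,0,0],"angular":[0,0,8.4]}
    - {"jaw":0,"delta_pos":[-0.04,0.02,0],"angular":[0,0,0]}
    - {"jaw":0,"delta_pos":[-0.04,0.02,0],"angular":[0,0,0]}
    - {"jaw":0,"delta_pos":[-0.04,0.02,0],"angular":[0,0,0]}
    - {"jaw":0,"delta_pos":[-0.04,0.02,0],"angular":[0,0,0]}
    - {"jaw":0,"delta_pos":[-0.04,0.02,0],"angular":[0,0,0]}
    - {"jaw":0,"delta_pos":[-0.04,0.02,0],"angular":[0,0,0]}
    - {"jaw":0,"delta_pos":[-0.04,0.02,0],"angular":[0,0,0]}
    - {"jaw":0,"delta_pos":[-0.04,0.02,0],"angular":[0,0,0]}
    - {"jaw":0,"delta_pos":[-0.04,0.02,0],"angular":[0,0,0]}
    - {"jaw":0,"delta_pos":[-0.04,0.02,0],"angular":[0,0,0]}
    - {"jaw":0,"delta_pos":[-0.04,0.02,0],"angular":[0,0,0]}
    - {"jaw":0,"delta_pos":[-0.04,0.02,0],"angular":[0,0,0]}
    - {"jaw":0,"delta_pos":[-0.04,0.02,0],"angular":[0,0,0]}

```text
time_s: 2.1
tool_pos: [0.5775, 0.1444, 0.2311]
ee_rot: [[-0.233, 0.973, -0.0], [0.973, 0.233, 0.0], [0.0, -0.0, -1.0]]
wrist_force: [0.6, 0.8, 0.3]
opening: 0.0
gripper_force: 0.0
```

```bash
cat >> h.py <<'E'
def rep(x,y,z):
    s=read_state(); r=s["ee_rot"]; p=s["tool_pos"]; g=j2w(x,y)
    print("t",s["time_s"],"jig",(w2j(p)*1e3).round(1),"z",p[2].round(4),"F",s["wrist_force"].round(2),"open",round(s["opening"],4))
    print("tool x yaw",np.degrees(np.arctan2(r[1,0],r[0,0])).round(2),"want",np.degrees(th).round(2)+90,"delta tool mm",(r.T@(np.array([*g,z])-p)*1e3).round(1))
E
python3 -c "
from h import *
rep(.045,-.105,.1)"
```

```text
t 2.1 jig [-8.3 -1.4] z 0.2311 F [0.55 0.84 0.32] open 0.0
tool x yaw 103.46 want 103.37 delta tool mm [-103.7   53.1  131.1]
```

Call:
arm_command:
  motion:
    - {"jaw":0,"delta_pos":[-0.035,0.018,0],"angular":[0,0,0]}
    - {"jaw":0,"delta_pos":[-0.035,0.018,0],"angular":[0,0,0]}
    - {"jaw":0,"delta_pos":[-0.034,0.017,0],"angular":[0,0,0]}
    - {"jaw":0,"delta_pos":[0,0,0.04],"angular":[0,0,0]}
    - {"jaw":0,"delta_pos":[0,0,0.04],"angular":[0,0,0]}
    - {"jaw":0,"delta_pos":[0,0,0.04],"angular":[0,0,0]}
    - {"jaw":0,"delta_pos":[0,0,0.04],"angular":[0,0,0]}
    - {"jaw":0,"delta_pos":[0,0,0.03],"angular":[0,0,0]}
    - {"jaw":0,"delta_pos":[0,0,0.016],"angular":[0,0,0]}
    - {"jaw":0,"delta_pos":[0,0,0],"angular":[0,0,0]}

```text
time_s: 3.1
tool_pos: [0.651, 0.0569, 0.023]
ee_rot: [[-0.233, 0.973, -0.004], [0.973, 0.233, -0.001], [0.0, -0.004, -1.0]]
wrist_force: [0.2, 0.6, 0.1]
opening: -0.0001
gripper_force: 0.0
```

Run:
```python
from h import *
rep(.045,-.058,.025)
a=capture("top")[145:235,170:260]; b=capture("side")[140:215,210:310]
a=cv2.resize(a,(480,480),interpolation=2); b=cv2.resize(b,(310,232),interpolation=2)
o=np.zeros((480,790,3),np.uint8); o[:,:480]=a; o[:232,480:]=b; cv2.imwrite("pics/c2.png",o)
```

```text
t 3.1 jig [  43.  -103.5] z 0.023 F [0.22 0.59 0.07] open -0.0001
tool x yaw 103.45 want 103.37 delta tool mm [45.5  2.1 -2. ]
```

View pics/c2.png

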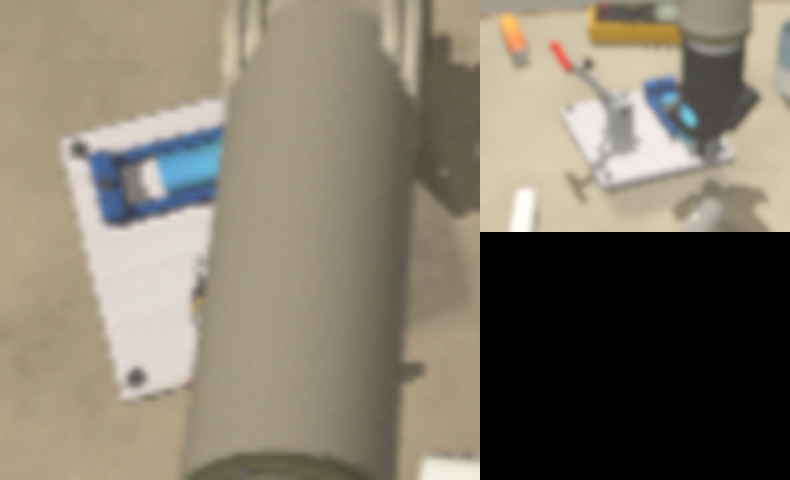

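The top view shows the sleeve still clear of the stop and the forearm hiding its -y end. The side view shows the closed fingers just beyond that end. I'll push gently now.

Call:
arm_command:
  motion:
    - {"jaw":0,"delta_pos":[0.008,0.001,0],"angular":[0,0,0]}
    - {"jaw":0,"delta_pos":[0.006,0.001,0],"angular":[0,0,0]}
    - {"jaw":0,"delta_pos":[0.004,0,0],"angular":[0,0,0]}
    - {"jaw":0,"delta_pos":[0.004,0,0],"angular":[0,0,0]}
    - {"jaw":0,"delta_pos":[0.004,0,0],"angular":[0,0,0]}
    - {"jaw":0,"delta_pos":[0.004,0,0],"angular":[0,0,0]}
    - {"jaw":0,"delta_pos":[0.004,0,0],"angular":[0,0,0]}
    - {"jaw":0,"delta_pos":[0.004,0,0],"angular":[0,0,0]}
    - {"jaw":0,"delta_pos":[0.003,0,0],"angular":[0,0,0]}
    - {"jaw":0,"delta_pos":[0,0,0],"angular":[0,0,0]}

```text
time_s: 4.2
tool_pos: [0.6448, 0.0981, 0.0252]
ee_rot: [[-0.233, 0.972, -0.0], [0.972, 0.233, 0.0], [0.0, -0.0, -1.0]]
wrist_force: [0.4, -0.7, -0.3]
opening: 0.0004
gripper_force: 0.0
```

Run:
```python
from h import *
rep(.045,-.058,.023)
a=capture("top")[145:235,170:260]
cv2.imwrite("pics/c3.png",cv2.resize(a,(480,480),interpolation=2))
```

```text
t 4.2 jig [ 46.5 -61.9] z 0.0252 F [ 0.4  -0.67 -0.29] open 0.0004
tool x yaw 103.48 want 103.37 delta tool mm [ 3.9 -1.5  2.2]
```

View pics/c3.png

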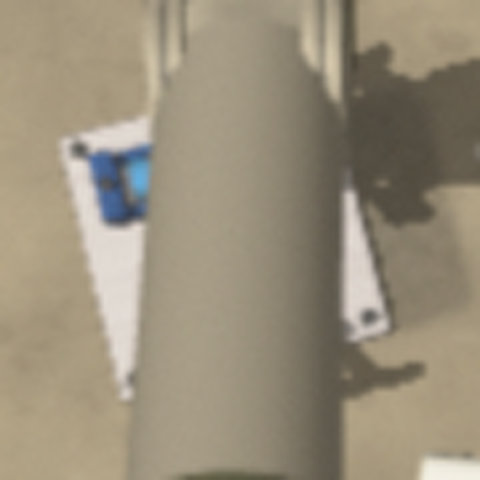

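The sleeve's left end is at about x=131, with the stop face at about 124, so roughly 4 mm remain. I'll push on until the force rises.

Call:
arm_command:
  motion:
    - {"jaw":0,"delta_pos":[0.002,0,0],"angular":[0,0,0]}
    - {"jaw":0,"delta_pos":[0.002,0,0],"angular":[0,0,0]}
    - {"jaw":0,"delta_pos":[0.001,0,0],"angular":[0,0,0]}
    - {"jaw":0,"delta_pos":[0,0,0],"angular":[0,0,0]}

```text
time_s: 4.65
tool_pos: [0.6437, 0.1025, 0.0253]
ee_rot: [[-0.233, 0.973, -0.0], [0.973, 0.233, 0.0], [0.0, 0.0, -1.0]]
wrist_force: [0.4, -0.3, -0.1]
opening: 0.0001
gripper_force: 0.0
```

Call:
arm_command:
  motion:
    - {"jaw":0,"delta_pos":[0.001,0,0],"angular":[0,0,0]}
    - {"jaw":0,"delta_pos":[0.001,0,0],"angular":[0,0,0]}
    - {"jaw":0,"delta_pos":[0,0,0],"angular":[0,0,0]}

```text
time_s: 4.95
tool_pos: [0.6433, 0.1044, 0.0253]
ee_rot: [[-0.233, 0.973, 0.0], [0.973, 0.233, 0.0], [0.0, 0.0, -1.0]]
wrist_force: [0.0, 1.1, 0.4]
opening: 0.0001
gripper_force: 0.0
```

Call:
arm_command:
  motion:
    - {"jaw":0,"delta_pos":[0.001,0,0],"angular":[0,0,0]}
    - {"jaw":0,"delta_pos":[0.001,0,0],"angular":[0,0,0]}
    - {"jaw":0,"delta_pos":[0,0,0],"angular":[0,0,0]}

```text
time_s: 5.25
tool_pos: [0.6428, 0.1063, 0.0253]
ee_rot: [[-0.233, 0.973, 0.0], [0.973, 0.233, 0.0], [0.0, 0.0, -1.0]]
wrist_force: [1.0, 0.1, 0.3]
opening: 0.0003
gripper_force: 0.0
```

Run:
```python
from h import *
rep(.045,-.058,.023)
a=capture("top")[160:200,170:220]
b=capture("side")[155:195,260:310]
cv2.imwrite("pics/c4.png",np.hstack([cv2.resize(a,None,fx=8,fy=8,interpolation=2),cv2.resize(b,None,fx=8,fy=8,interpolation=2)]))
```

```text
t 5.25 jig [ 46.5 -53.5] z 0.0253 F [0.97 0.11 0.31] open 0.0003
tool x yaw 103.45 want 103.37 delta tool mm [-4.4 -1.5  2.3]
```

View pics/c4.png

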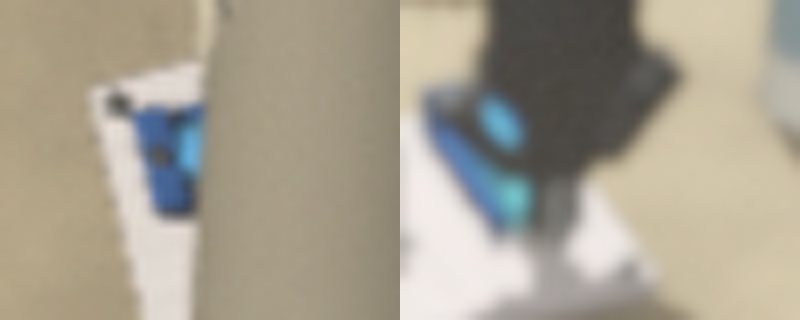

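In the top part the sleeve end is at about (180,145), almost touching the stop. In the side part the fingers are against the sleeve's near end. There's no stop force yet, so I'll keep pushing in small steps.

Call:
arm_command:
  motion:
    - {"jaw":0,"delta_pos":[0.001,0,0],"angular":[0,0,0]}
    - {"jaw":0,"delta_pos":[0.001,0,0],"angular":[0,0,0]}
    - {"jaw":0,"delta_pos":[0,0,0],"angular":[0,0,0]}

```text
time_s: 5.65
tool_pos: [0.6428, 0.1064, 0.0255]
ee_rot: [[-0.231, 0.973, 0.001], [0.973, 0.231, -0.002], [-0.002, 0.0, -1.0]]
wrist_force: [1.9, -5.2, 0.1]
opening: -0.0002
gripper_force: 2.6
```

Contact: -5 N with no further advance, so the sleeve is home. I'll back off, rise and go round behind the bar.

Call:
arm_command:
  motion:
    - {"jaw":0,"delta_pos":[-0.01,0,0],"angular":[0,0,0]}
    - {"jaw":0,"delta_pos":[-0.015,0,0],"angular":[0,0,0]}
    - {"jaw":0,"delta_pos":[0,0,-0.03],"angular":[0,0,0]}
    - {"jaw":0,"delta_pos":[0,0,-0.04],"angular":[0,0,0]}
    - {"jaw":0,"delta_pos":[0,0,-0.04],"angular":[0,0,0]}
    - {"jaw":0,"delta_pos":[0,0,-0.04],"angular":[0,0,0]}
    - {"jaw":0,"delta_pos":[0,0,-0.04],"angular":[0,0,0]}
    - {"jaw":0,"delta_pos":[0,0,-0.04],"angular":[0,0,0]}
    - {"jaw":0,"delta_pos":[0.015,-0.04,0],"angular":[0,0,0]}
    - {"jaw":0,"delta_pos":[0.015,-0.04,0],"angular":[0,0,0]}
    - {"jaw":0,"delta_pos":[0.015,-0.04,0],"angular":[0,0,0]}
    - {"jaw":0,"delta_pos":[0.015,-0.04,0],"angular":[0,0,0]}
    - {"jaw":0,"delta_pos":[0.015,-0.04,0],"angular":[0,0,0]}
    - {"jaw":0,"delta_pos":[0,0,0],"angular":[0,0,0]}

```text
time_s: 7.05
tool_pos: [0.4325, 0.1103, 0.2556]
ee_rot: [[-0.235, 0.972, -0.001], [0.972, 0.235, 0.003], [0.003, -0.0, -1.0]]
wrist_force: [-0.0, -0.7, 0.3]
opening: -0.0005
gripper_force: 0.0
```

Run:
```python
from h import *
rep(-.155,0,.135)
a=capture("top")[145:235,170:260]; b=capture("side")[140:215,210:310]
a=cv2.resize(a,(480,480),interpolation=2); b=cv2.resize(b,(310,232),interpolation=2)
o=np.zeros((480,790,3),np.uint8); o[:,:480]=a; o[:232,480:]=b; cv2.imwrite("pics/c5.png",o)
```

```text
t 7.05 jig [-157.2   -1. ] z 0.2556 F [-0.03 -0.72  0.27] open -0.0005
tool x yaw 103.57 want 103.37 delta tool mm [  0.7   2.2 120.6]
```

View pics/c5.png

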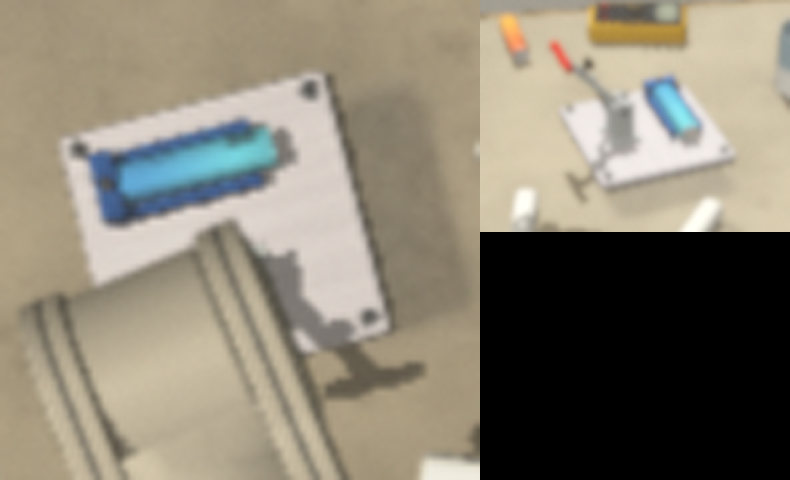

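The sleeve lies flush against the stop at (122,185) and the arm is still open. Next I descend behind the bar and push.

Call:
arm_command:
  motion:
    - {"jaw":0,"delta_pos":[0,0,0.04],"angular":[0,0,0]}
    - {"jaw":0,"delta_pos":[0,0,0.04],"angular":[0,0,0]}
    - {"jaw":0,"delta_pos":[0,0,0.04],"angular":[0,0,0]}
    - {"jaw":0,"delta_pos":[0,0,0],"angular":[0,0,0]}
    - {"jaw":0,"delta_pos":[0,0.01,0],"angular":[0,0,0]}
    - {"jaw":0,"delta_pos":[0,0.01,0],"angular":[0,0,0]}
    - {"jaw":0,"delta_pos":[0,0.01,0],"angular":[0,0,0]}
    - {"jaw":0,"delta_pos":[0,0.01,-0.005],"angular":[0,0,0]}
    - {"jaw":0,"delta_pos":[0,0.01,-0.005],"angular":[0,0,0]}
    - {"jaw":0,"delta_pos":[0,0,0],"angular":[0,0,0]}

```text
time_s: 8.15
tool_pos: [0.4852, 0.1221, 0.1515]
ee_rot: [[-0.232, 0.973, -0.003], [0.973, 0.232, 0.003], [0.003, -0.002, -1.0]]
wrist_force: [-39.4, -10.6, 66.7]
opening: -0.0
gripper_force: 31.7
```

Run:
```python
from h import *
rep(-.155,0,.135)
im=capture("side"); hsv=cv2.cvtColor(im,40).astype(int)
def bar(im):
    h=cv2.cvtColor(im,cv2.COLOR_BGR2HSV).astype(int)[145:175,220:260]
    m=((h[...,0]<8)|(h[...,0]>172))&(h[...,1]>130)&(h[...,2]>110); v,u=np.nonzero(m); return u.min()+220,u.max()+220,v.min()+145,v.max()+145,len(u),u.mean()+220,v.mean()+145
print("before",bar(cv2.imread("pics/side0.png")),"now",bar(im))
for a in(0,.1,.2,.3,.4,.5,.7):
    x=-.035-.115*np.sin(.7-a); z=.058+.115*np.cos(.7-a); print(a,[proj("side",[*j2w(x,y),z]).round(1).tolist() for y in(.032,0,-.032)])
cv2.imwrite("pics/c6.png",cv2.resize(im[120:195,205:305],(800,600),interpolation=2))
```

```text
t 8.15 jig [-103.2   -1.7] z 0.1515 F [-39.35 -10.58  66.74] open -0.0
tool x yaw 103.42 want 103.37 delta tool mm [  1.7 -51.8  16.7]
before (np.int64(233), np.int64(238), np.int64(154), np.int64(161), 19, np.float64(235.57894736842104), np.float64(157.5263157894737)) now (np.int64(241), np.int64(243), np.int64(154), np.int64(157), 6, np.float64(242.16666666666666), np.float64(155.33333333333334))
0 [[233.1, 154.4], [235.6, 158.5], [238.2, 162.8]]
0.1 [[235.4, 152.4], [237.9, 156.5], [240.5, 160.7]]
0.2 [[237.8, 150.5], [240.3, 154.6], [243.0, 158.8]]
0.3 [[240.4, 148.9], [243.0, 152.9], [245.7, 157.1]]
0.4 [[243.0, 147.5], [245.7, 151.5], [248.4, 155.7]]
0.5 [[245.8, 146.3], [248.5, 150.3], [251.3, 154.4]]
0.7 [[251.5, 144.8], [254.3, 148.7], [257.2, 152.8]]
```

View pics/c6.png

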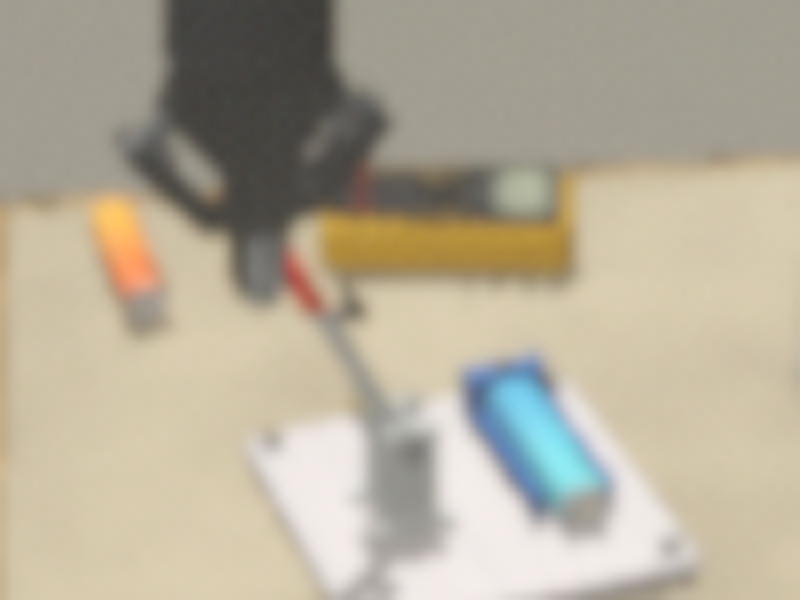

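The bar has moved to about a=0.27 (centre near (305,285)). It is wedged under the gripper's knuckle linkage, which bulges along tool y, and that explains the upward force. I'll ease off, turn the tool 90° so its slim side faces the bar, and push with the fingertips, rising with the arc.

Call:
arm_command:
  motion:
    - {"jaw":0,"delta_pos":[0,-0.004,-0.006],"angular":[0,0,0]}
    - {"jaw":0,"delta_pos":[0,-0.01,-0.002],"angular":[0,0,0]}
    - {"jaw":0,"delta_pos":[0,-0.01,0],"angular":[0,0,0]}
    - {"jaw":0,"delta_pos":[0,-0.015,0],"angular":[0,0,0]}
    - {"jaw":0,"delta_pos":[0,-0.015,0],"angular":[0,0,0]}
    - {"jaw":0,"delta_pos":[0,0,0],"angular":[0,0,8.2]}
    - {"jaw":0,"delta_pos":[0,0,0],"angular":[0,0,8.2]}
    - {"jaw":0,"delta_pos":[0,0,0],"angular":[0,0,8.2]}
    - {"jaw":0,"delta_pos":[0,0,0],"angular":[0,0,8.2]}
    - {"jaw":0,"delta_pos":[0,0,0],"angular":[0,0,8.2]}
    - {"jaw":0,"delta_pos":[0,0,0],"angular":[0,0,8.2]}
    - {"jaw":0,"delta_pos":[0,0,0],"angular":[0,0,8.2]}
    - {"jaw":0,"delta_pos":[0,0,0],"angular":[0,0,8.2]}
    - {"jaw":0,"delta_pos":[0,0,0],"angular":[0,0,8.2]}
    - {"jaw":0,"delta_pos":[0,0,0],"angular":[0,0,8.2]}
    - {"jaw":0,"delta_pos":[0,0,0],"angular":[0,0,8]}
    - {"jaw":0,"delta_pos":[0,0,0],"angular":[0,0,0]}

```text
time_s: 9.9
tool_pos: [0.4323, 0.1093, 0.1534]
ee_rot: [[0.973, 0.23, 0.0], [0.23, -0.973, 0.0], [0.0, -0.0, -1.0]]
wrist_force: [-1.4, -0.5, 0.2]
opening: -0.0002
gripper_force: 0.0
```

Run:
```python
from h import *
rep(-.14,0,.138)
s=read_state(); print(s["qpos"].round(2))
def bar(im):
    h=cv2.cvtColor(im,cv2.COLOR_BGR2HSV).astype(int)[145:175,220:260]
    m=((h[...,0]<8)|(h[...,0]>172))&(h[...,1]>130)&(h[...,2]>110); v,u=np.nonzero(m); return u.mean()+220,v.mean()+145
print(bar(capture("side")))
```

```text
t 9.9 jig [-157.6   -1.9] z 0.1534 F [-1.36 -0.49  0.16] open -0.0002
tool x yaw 13.32 want 103.37 delta tool mm [17.6 -1.9 15.4]
[-0.77 -0.02  0.42  2.03  0.01  1.13 -1.69]
(np.float64(235.57894736842104), np.float64(157.5263157894737))
```

Call:
arm_command:
  motion:
    - {"jaw":0,"delta_pos":[0.01,-0.002,0.015],"angular":[0,0,0]}
    - {"jaw":0,"delta_pos":[0.01,0,0],"angular":[0,0,0]}
    - {"jaw":0,"delta_pos":[0.01,0,0],"angular":[0,0,0]}
    - {"jaw":0,"delta_pos":[0.01,0,-0.007],"angular":[0,0,0]}
    - {"jaw":0,"delta_pos":[0.01,0,-0.006],"angular":[0,0,0]}
    - {"jaw":0,"delta_pos":[0,0,0],"angular":[0,0,0]}

```text
time_s: 10.55
tool_pos: [0.4813, 0.123, 0.1524]
ee_rot: [[0.972, 0.234, -0.001], [0.234, -0.972, -0.0], [-0.001, 0.0, -1.0]]
wrist_force: [-7.1, -1.4, 5.6]
opening: 0.0001
gripper_force: 3.4
```

Call:
arm_command:
  motion:
    - {"jaw":0,"delta_pos":[0.01,0,-0.005],"angular":[0,0,0]}
    - {"jaw":0,"delta_pos":[0.01,0,-0.004],"angular":[0,0,0]}
    - {"jaw":0,"delta_pos":[0.01,0,-0.003],"angular":[0,0,0]}
    - {"jaw":0,"delta_pos":[0.01,0,-0.001],"angular":[0,0,0]}
    - {"jaw":0,"delta_pos":[0.01,0,0],"angular":[0,0,0]}
    - {"jaw":0,"delta_pos":[0.01,0,0],"angular":[0,0,0]}
    - {"jaw":0,"delta_pos":[0.01,0,0],"angular":[0,0,0]}
    - {"jaw":0,"delta_pos":[0,0,0],"angular":[0,0,0]}

```text
time_s: 11.35
tool_pos: [0.5497, 0.1393, 0.164]
ee_rot: [[0.973, 0.233, 0.0], [0.233, -0.973, -0.001], [0.0, 0.001, -1.0]]
wrist_force: [-0.4, 0.6, -0.9]
opening: 0.0
gripper_force: 0.0
```

Force is zero, so the arm should have swung over. I'll lift clear, wait, and look.

Call:
arm_command:
  motion:
    - {"jaw":0,"delta_pos":[0,0,0],"angular":[0,0,0]}
    - {"jaw":0,"delta_pos":[0,0,-0.02],"angular":[0,0,0]}
    - {"jaw":0,"delta_pos":[0,0,-0.04],"angular":[0,0,0]}
    - {"jaw":0,"delta_pos":[-0.04,0,-0.02],"angular":[0,0,0]}
    - {"jaw":0,"delta_pos":[-0.04,0,-0.02],"angular":[0,0,0]}
    - {"jaw":0,"delta_pos":[0,0,0],"angular":[0,0,0]}
    - {"jaw":0,"delta_pos":[0,0,0],"angular":[0,0,0]}
    - {"jaw":0,"delta_pos":[0,0,0],"angular":[0,0,0]}
    - {"jaw":0,"delta_pos":[0,0,0],"angular":[0,0,0]}
    - {"jaw":0,"delta_pos":[0,0,0],"angular":[0,0,0]}

```text
time_s: 12.35
tool_pos: [0.471, 0.1204, 0.2634]
ee_rot: [[0.973, 0.232, -0.001], [0.232, -0.973, -0.001], [-0.002, 0.001, -1.0]]
wrist_force: [0.0, 0.3, -0.7]
opening: 0.0004
gripper_force: 0.0
```

Run:
```python
from h import *
rep(0,0,.2)
a=capture("top")[145:235,170:260]; b=capture("side")[140:215,210:310]
a=cv2.resize(a,(480,480),interpolation=2); b=cv2.resize(b,(310,232),interpolation=2)
o=np.zeros((480,790,3),np.uint8); o[:,:480]=a; o[:232,480:]=b; cv2.imwrite("pics/c7.png",o)
```

```text
t 12.35 jig [-117.4   -0. ] z 0.2634 F [ 0.05  0.32 -0.73] open 0.0004
tool x yaw 13.43 want 103.37 delta tool mm [1.175e+02 1.000e-01 6.320e+01]
```

View pics/c7.png

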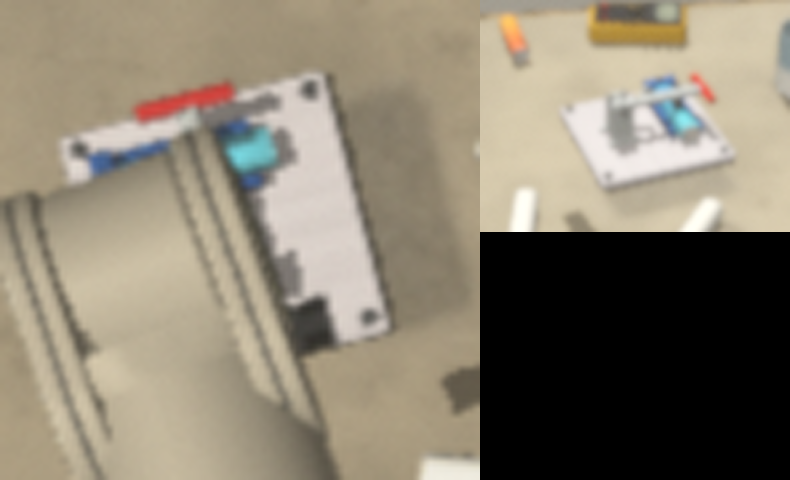

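The red bar is now on the far side, at (185,102) from above. The arm lies level across the sleeve, whose near end is still at about (275,150), and the gripper is clear.

```bash
python3 -c "
from rig import *
print(hand_in())"
```

```text
the job is handed in; nothing more can be done
None
```

The sleeve is against the end stop, the hold-down arm has snapped over and clamps it, and the job is handed in; the verdict was not shown. On the first push the bar wedged under the gripper's linkage with about 78 N on the wrist, so the 40 N limit on the gripper's body may have been passed.

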